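# Open the transit clamp over a dish and hold its arm up

### The arm

A 7-joint arm with a two-finger parallel gripper is mounted at the origin on a cart in front of the work surface, level with it; the furniture and walls round the work are solid. World frame = base frame: x ahead of the robot, y to its left, z up, the work surface at z = 0. Lengths are in m, angles in rad, forces in N, time in s.
With the tool pointing down it reaches from about 0.4 to 0.9 m from the base axis. Payload 5.6 kg.
Tool frame: the origin (TCP) lies at the very end of the fingers, on their centre line; the grasp point (between the pads) lies 19 mm behind it (arm.grasp_offset is the z of the grasp point in the tool frame, in m); z points along the fingers, y is the line along which they close (so a half turn about z gives the same grasp; the last joint's range is limited). The gripper opens to 92 mm and grips with 3 to 60 N. Pads are 20 mm wide; open, the fingers measure 128 mm over their backs; the gripper's body (75 mm by 189 mm) begins 69 mm behind the grasp point.
Start: joints at [-1.328, 0.468, -0.012, 1.603, 0.006, 1.071, -0.056], TCP at [0.183, 0.624, 0.215] pointing down, gripper open.
Joint ranges: [-2.53, 2.53], [-0.31, 2.02], [-1.57, 1.55], [0.28, 2.44], [-1.29, 4.43], [0.15, 1.84], [-2.92, 2.92]. Speed limits (rad/s): [2.57, 2.57, 3.14, 3.14, 3.14, 3.14, 3.14].

### API

Orientations are given as a unit quaternion [x, y, z, w].
In Python, from cell import arm gives the robot as it stands.
- The arm moves only by the tool play_rows, never from a script. Its argument "targets" is a list of rows, each a list of 5 numbers: the shift along the tool's x, y, z in mm, then the turn about the tool's z in rad, then the finger opening in mm, from 0 to 91.9. In form: [[dx, dy, dz, spin, claw], ...]. A call has exactly 10 rows; each row shifts and turns the commanded pose from where the row before left it, along the tool's axes as they then stand; what a row does not reach is not made up. A row lasts 1/10 s, in which the tool goes at most 50 mm and 8.59 degrees, less where a joint would pass 70% of its speed; a pose out of reach is approached as far as the arm can. A call with a gripper value outside its range is refused whole. The fingers move at their own pace and stop on an object; "squeeze" is the grip in N (left out, the last holds). Time passes only in rows, so rows that do not move let the fingers close, or fill a call up. It gives the time, the measured TCP pose, the force, the opening and the grip force at its end, in the units of the state.
- arm.read_state(): the state, without advancing time (a new reading comes with each control period).
- arm.capture(name): name is "scene" or "top" or "wrist"; returns a dict with "pixels" (384x512x3 uint8, blue, green, red), "fx", "fy", "cx", "cy" (pixels), "view" (4x4, takes a point from world to camera coordinates). Camera axes: x right, y down, z forward; pixel columns grow to the right and rows downward; lengths in m; the calibration is good to about 2 mm. A picture is of the moment at which its call begins. There is no depth.
- arm.hand_in(): hands the job in; it is judged then, once.
The state is a dict: "time_s": time; "joint_pos": joint angles; "qd": joint speeds; "joint_torque": joint torques, N m; "eef_pos": TCP position; "tool_rot": TCP orientation; "wrist_force": force on the tool from outside, world axes, zero at the start; "ft_torque": the same for the moment, N m; "opening": opening from 0.0 (shut) to 1.0 (fully open); "grip_force": force on a finger pad.
Only numpy, scipy, OpenCV 4.12 (cv2) and the standard library are available. Lean on these libraries where they do the work, as an engineer would, in place of code of your own. Each camera call takes 0.05 s, during which the arm holds its last target. There are 200 camera calls.

### The job

Open the transit clamp so that a colleague can reach the dish: slide the orange guard pane up out of its guides and stand it, released, in the slot of the white parking stand. Then pull the red latch tab sideways against its spring, towards the empty guides, with the arm still down, and only then lift the blue arm by it off its ball; finish while holding it still in the fingers, the coupler at least 5 cm above the ball. Leave the dish, timer, tape, loupe and vial where they are.

Things in the scene. Friction and masses are not known exactly. Their poses are not given: they have to be found in the camera images.
- clamp: transit clamp, fixed: aluminium base plate 260 x 130 mm, its top 18 mm above the table. Origin 6 mm above the table; x runs level from the ball (robot side) to the hinge, y sideways from the ball to the two black guide channels, z up. In mm in this frame: ball centre line x -90, y 0; hinge pin x 100, z 75; pane in the channels x -90, y 58; channel tops z 55; plate x -135..125, y -51..79
- pane: orange guard pane, 66 mm wide (own x), 8 thick (y), 125 tall (z), about 70 g; origin at the centre of its lower edge. Starts upright in the channels (10.4 mm wide slots at its two upright edges) on the base plate, axes as the clamp's, top edge 143 mm above the table; 48 mm free between it and the red tab. There it blocks the latch's tail pin
- stand: parking stand, fixed to the table, 100 x 60 mm foot with a white slotted block 90 x 40 mm, 41 mm high. Origin at the centre of its underside; x along the slot, z up. The slot is in the middle: 70 mm long (x), 14 mm wide (y), its floor 8 mm above the table, its mouth at 41 mm
- slot (a point): centre of the slot's floor in the parking stand, axes as the stand
- tongue (a joint): angle of the blue arm in rad: 0 = down on the ball, grows as the ball end rises (stop 0.9). Swings freely about the hinge pin and falls back when let go; about 0.4 kg with the latch, some 2 to 3 N to hold up at the tab. While latched it lifts only about 0.01 rad
- latch_slide (a joint): travel of the spring latch in m along the clamp's +y: 0 = locked (its rest), 0.016 = stop; from about 0.007 on, the arm is free. Its spring pushes back with 4 N at 0 and 8 N at the stop and returns it when let go
- tab (a point): grip point of the red latch tab on the coupler head: tab upright, 26 mm long (clamp x), 12 thick (clamp y); its top is 10 mm above this point, the steel saddle below it 26 mm under. With arm and latch at 0: x -90, y 0, z 120 mm in the clamp's frame. It rides on the arm: raising it lifts the arm. Pinched along clamp y it can pivot between the fingers
- coupler (a point): point of the blue coupler head on the ball's centre line, level with the ball's top while the arm is down
- ball_top (a point): top of the steel ball, fixed to the clamp
- hinge (a point): middle of the arm's hinge pin, which runs along the clamp's y axis, 81 mm above the table
- dish: clear covered petri dish, 65 mm across, 13 mm high, lying on the clamp's round black bed under the arm; origin at its underside. Leave it there
- timer: white bench timer, 66 x 68 x 17 mm, bystander
- tape: blue tape roll, 48 mm across, 18 mm high, bystander
- loupe: black magnifier loupe, 40 mm across, 35 mm high, bystander
- vial: screw-cap vial, 23 mm across, 57 mm high, bystander
Things that resemble listed ones, but are neither listed nor needed, are in the scene too. What is meant by the pane is not purple, and is the larger of those in its own colour.

How it is judged:
By the outcome, as a careful person would: the job done as asked, in the order asked, and still so for the second after the job is handed in, while the arm keeps its last pose, push and grip.
It also fails if it takes over 51 s, if anything falls off the work surface, if the arm or the gripper's body presses on something with over 40 N, if the wrist force passes 120 N, or if a joint passes its speed limit or range.

## Working session

There is one attempt and no reset: what is moved stays moved. The work goes in short steps, Python scripts to look and compute and a tool call to move; the robot and the scene stay as the last step left them, time stands still between calls to the robot, and variables do not carry over. Pictures are saved under pics/ and viewed, at most 10 in all, crops included, and the job is handed in when it is done.

Besides the shell and the picture viewer there is one more tool, called after "Request:" as name(argument=value, ...) on one line, values as JSON. play_rows: Moves the arm, as the interface text tells. Its arguments: {"type":"object","properties":{"targets":{"type":"array"},"squeeze":{"type":"number"}},"required":["targets"]}

```bash
mkdir -p pics; ls
python3 - <<'E'
from cell import arm
import cv2,numpy as np
ims=[]
for n in ["scene","top","wrist"]:
    c=arm.capture(n); cv2.imwrite(f"pics/{n}0.png",c["pixels"]); np.savez(f"pics/{n}0.npz",**c)
    print(n,c["fx"],c["cx"],c["cy"],np.round(c["view"],3).tolist())
s=arm.read_state(); print(s, arm.grasp_offset)
E
```

```text
pics
scene 444.1228769293378 260.42096024210537 194.31302440887157 [[-0.907, 0.42, -0.012, 0.566], [0.233, 0.479, -0.846, -0.026], [-0.35, -0.771, -0.533, 1.316], [0.0, 0.0, 0.0, 1.0]]
top 453.82215703315217 258.3438892726044 187.55819135460027 [[0.006, -1.0, -0.001, -0.065], [-0.999, -0.006, -0.052, 0.591], [0.052, 0.001, -0.999, 1.353], [0.0, 0.0, 0.0, 1.0]]
wrist 325.19607559389834 252.95891764431107 193.6679487890191 [[0.283, 0.959, -0.002, -0.65], [0.918, -0.27, 0.292, -0.033], [0.279, -0.084, -0.957, 0.392], [0.0, 0.0, 0.0, 1.0]]
{'time_s': 0.15, 'joint_pos': array([-1.328013  ,  0.46819629, -0.01160459,  1.60341858,  0.00599488,
        1.07141263, -0.05630797]), 'qd': array([-0.0002466 , -0.00453943, -0.00087675, -0.00255671,  0.00085167,
       -0.00160569,  0.00105373]), 'joint_torque': array([ 1.19837914e-03, -5.20952868e+01, -1.20690570e-02, -2.43979114e+01,
       -5.66032052e-02,  1.52315455e-02,  1.07992514e-04]), 'eef_pos': array([0.18317048, 0.6231773 , 0.21384259]), 'tool_rot': array([ 1.42442433e-01,  9.89802840e-01, -6.98441612e-04, -4.96364362e-05]), 'wrist_force': array([0.89315562, 0.51589979, 0.37607182]), 'ft_torque': array([-0.06037634, -0.03446149,  0.01670883]), 'grip_force': 0.0, 'opening': 0.9990469763339198} -0.0187
```

View pics/scene0.png

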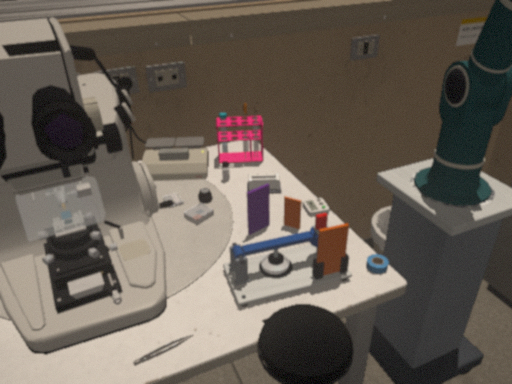

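View pics/top0.png

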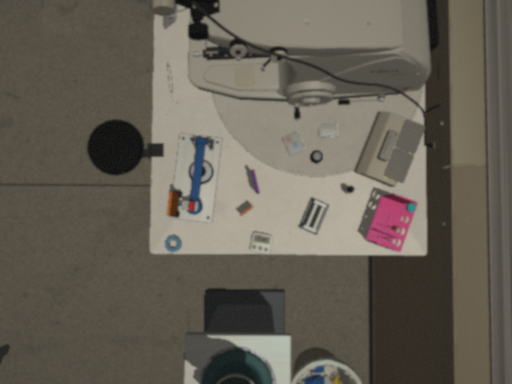

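Scene view: there are two orange panes, at (332,250) in black guides and a smaller one at (292,212), plus a purple one at (258,210). In the top view these are at (174,203), (245,208) and (252,179). The pane that fits is the larger orange one in the clamp's guides. The stand candidate is at top (314,215). I'll confirm both in a crop.

Run:
```python
import cv2,numpy as np
t=cv2.imread("pics/top0.png")[125:260,150:340]; s=cv2.imread("pics/scene0.png")[165:310,205:395]
a=cv2.resize(t,None,fx=4.2,fy=4.2,interpolation=cv2.INTER_CUBIC); b=cv2.resize(s,None,fx=4.1,fy=4.1,interpolation=cv2.INTER_CUBIC)
cv2.imwrite("pics/tc.png",a); cv2.imwrite("pics/sc.png",b)
```

```text
(no output)
```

View pics/tc.png

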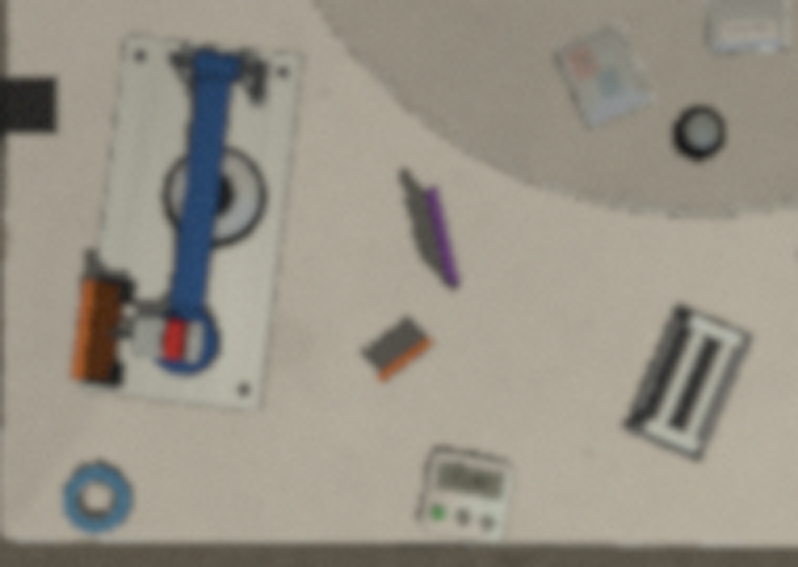

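View pics/sc.png

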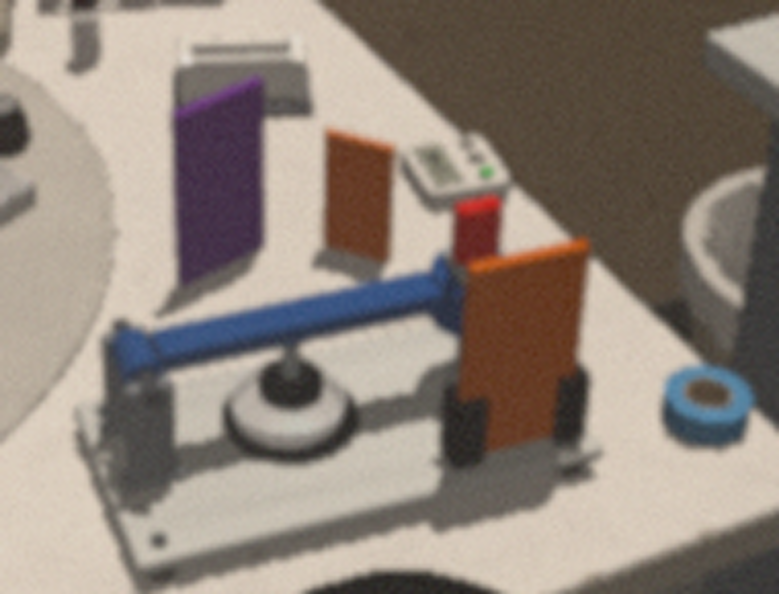

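Confirmed: the pane is the tall orange one between the black guides (top crop (97,330), scene crop (525,345)). The smaller orange decoy stands free at (397,350) in the top crop. The white stand with its slot is at top crop (695,385). Next I'll measure them.

```bash
cat > h.py <<'E'
import numpy as np,cv2
def ray(c,p):
    V=c["view"];R=V[:3,:3];t=V[:3,3]
    d=R.T@np.array([(p[0]-c["cx"])/c["fx"],(p[1]-c["cy"])/c["fy"],1.]);return -R.T@t,d
def onz(c,p,z):
    o,d=ray(c,p);return o+d*(z-o[2])/d[2]
def proj(c,P):
    q=c["view"][:3,:3]@np.asarray(P,float)+c["view"][:3,3];return np.array([q[0]/q[2]*c["fx"]+c["cx"],q[1]/q[2]*c["fy"]+c["cy"]])
def tri(c1,p1,c2,p2):
    o1,d1=ray(c1,p1);o2,d2=ray(c2,p2);d1/=np.linalg.norm(d1);d2/=np.linalg.norm(d2)
    s=np.linalg.lstsq(np.c_[d1,-d2],o2-o1,rcond=None)[0];a=o1+s[0]*d1;b=o2+s[1]*d2
    return (a+b)/2,np.linalg.norm(a-b)
def mask(im,lo,hi): return cv2.inRange(cv2.cvtColor(im,cv2.COLOR_BGR2HSV),lo,hi)
def blob(m):
    cs,_=cv2.findContours(m,cv2.RETR_EXTERNAL,cv2.CHAIN_APPROX_NONE);return sorted(cs,key=cv2.contourArea,reverse=True)
E
python3 - <<'E'
from h import *
T=dict(np.load("pics/top0.npz"));S=dict(np.load("pics/scene0.npz"));
up=lambda u,v:np.array([(u+.5)/4.2-.5+150,(v+.5)/4.2-.5+125])
us=lambda u,v:np.array([(u+.5)/4.1-.5+205,(v+.5)/4.1-.5+165])
g=cv2.cvtColor(T["pixels"],cv2.COLOR_BGR2GRAY)
pts=np.array([up(126,37),up(300,52),up(262,408)],np.float32).reshape(-1,1,2)
sp=cv2.cornerSubPix(g,pts.copy(),(3,3),(-1,-1),(3,30,.01)).reshape(-1,2)
C=np.array([onz(T,p,.018) for p in sp])[:,:2]
print("guess",pts.reshape(-1,2),"sub",sp,C)
print("dims",np.linalg.norm(C[0]-C[1]),np.linalg.norm(C[1]-C[2]))
# fit rigid: model corners
M=np.array([[.125,.079],[.125,-.051],[-.135,-.051]])
A=M-M.mean(0);B=C-C.mean(0);th=np.arctan2((A[:,0]*B[:,1]-A[:,1]*B[:,0]).sum(),(A*B).sum())
R=np.array([[np.cos(th),-np.sin(th)],[np.sin(th),np.cos(th)]]);o=C.mean(0)-R@M.mean(0)
print("clamp yaw",np.degrees(th),"o",o,"res",C-(M@R.T+o))
for n,q in [("pane",[-.09,.058]),("tab",[-.09,0]),("hinge",[.1,0])]: print(n,R@q+o)
# pane top corners: top view left edge line; scene
print("panetop tri", [onz(S,us(*p),.143).round(4).tolist() for p in [(468,268),(588,242)]])
P=R@[-.09,.058]+o
for dx in(-.033,.033):
  q=R@[-.09+dx,.058]+o; print("pred pane end top px crop",(proj(T,[*q,.143])-[150,125])*4.2,"scene crop",(proj(S,[*q,.143])-[205,165])*4.1)
q=R@[-.09,0]+o; print("pred tab top",(proj(T,[*q,.136])-[150,125])*4.2,(proj(S,[*q,.136])-[205,165])*4.1)
# stand
print("stand wc")
roi=g[190:240,295:335]; 
_,m=cv2.threshold(roi,195,255,cv2.THRESH_BINARY)
for c in blob(m)[:2]:
    r=cv2.minAreaRect(c);b=cv2.boxPoints(r)+[295,190];W=np.array([onz(T,p,.041)[:2] for p in b]);print(cv2.contourArea(c),b.tolist(),W.mean(0),[np.linalg.norm(W[i]-W[i-1]) for i in range(2)],W.tolist())
print(roi[5:45:2,8:36:2])
for e in [(712,338),(679,430)]: print("slot end",onz(T,up(*e),.041))
E
```

```text
guess [[179.61905 133.42857]
 [221.04762 137.     ]
 [212.      221.7619 ]] sub [[179.61905 133.42857]
 [222.67062 137.72665]
 [212.      221.7619 ]] [[0.75380404 0.17861262]
 [0.74150938 0.0480549 ]
 [0.48755573 0.07738716]]
dims 0.13113533535048155 0.2556420113281733
clamp yaw -6.046514627578751 o [0.62364388 0.11301345] res [[-0.00246597  0.00020565]
 [-0.00106696 -0.0010753 ]
 [ 0.00353293  0.00086965]]
pane [0.54025406 0.180171  ]
tab [0.53414458 0.12249367]
hinge [0.72308755 0.10247987]
panetop tri [[0.5743, 0.1787, 0.143], [0.5086, 0.1862, 0.143]]
pred pane end top px crop [ 77.23337111 379.13990284] scene crop [585.49568166 237.23065829]
pred pane end top px crop [ 89.59682867 278.18233385] scene crop [466.51444398 263.64218448]
pred tab top [173.61334302 338.69821478] [475.69821085 199.73960914]
stand wc
[[169 170 169 170 167 168 169 170 171 172 169 170 170 172]
 [167 168 168 161 128 136 161 169 170 171 171 173 172 172]
 [168 168 166 140  70  71 126 145 156 166 170 170 171 171]
 [169 166 161 113  77  88 161 161 136 128 149 166 170 171]
 [170 167 145  93  73  81 151 172 173 1
[... 299 characters left out ...]
08 130 168 170]
 [108  85  52  96 159 118  55  95 158 133 109 143 168 170]
 [ 97  80  63 130 157  86  61 127 160 110 123 162 168 170]
 [ 90  55  83 156 130  58  80 155 140 108 139 168 169 170]
 [ 78  58 117 162 100  54 115 162 119 115 158 170 170 171]
 [ 57  77 149 143  69  73 146 148 110 134 168 172 171 173]
 [ 96 149 167 111  60  99 161 127 114 155 172 172 172 173]
 [122 166 173 158 127 140 156 112 122 165 175 173 172 174]
 [138 125 139 162 173 174 155 115 145 169 174 172 171 172]
 [169 158 137 123 132 155 153 126 164 173 172 173 173 173]
 [171 169 168 162 151 128 111 135 171 172 174 174 174 174]]
slot end [ 0.53923465 -0.24080177  0.041     ]
slot end [ 0.47460616 -0.21762853  0.041     ]
```

Request:
play_rows(targets=[[-20,-14,-4,0,40],[-35,-24,-4,0,40],[-39,-27,-4,0,40],[-39,-27,-4,0,40],[-39,-27,-4,0,40],[-39,-27,-4,0,40],[-39,-27,-4,0,40],[-39,-27,-4,0,40],[-39,-27,-4,0,40],[-39,-27,-4,0,40]], squeeze=20)

```text
time_s: 1.15
eef_pos: [0.4646, 0.2747, 0.2548]
tool_rot: [0.142, 0.99, 0.0, -0.0]
wrist_force: [0.7, 0.2, -0.3]
opening: 0.433
grip_force: 0.0
```

Request:
play_rows(targets=[[-35,-24,0,0,40],[-35,-24,0,0,40],[-22,-15,0,0,40],[-8,-5,0,0,40],[0,0,0,-0.06,40],[0,0,0,-0.06,40],[0,0,0,-0.058,40],[0,0,0,0,40],[0,0,0,0,40],[0,0,0,0,40]])

```text
time_s: 2.15
eef_pos: [0.5402, 0.1836, 0.2545]
tool_rot: [0.054, 0.999, 0.0, -0.0]
wrist_force: [-0.2, -0.2, -0.4]
opening: 0.433
grip_force: 0.0
```

Run:
```python
from cell import arm
from h import *
c=arm.capture("wrist");np.savez("pics/w1.npz",**c)
cv2.imwrite("pics/w1.png",cv2.resize(c["pixels"],(800,600),interpolation=cv2.INTER_CUBIC))
s=arm.read_state();print(s["eef_pos"],s["tool_rot"],s["wrist_force"]);print(-c["view"][:3,:3].T@c["view"][:3,3])
print("tcp px",proj(c,s["eef_pos"]))
```

```text
[0.54030549 0.18344972 0.25459402] [ 5.39649846e-02  9.98542826e-01  6.79425411e-05 -3.18974755e-05] [-0.07458019  0.37892973  0.02741138]
[0.45828438 0.19330922 0.42449596]
tcp px [251.37151984 245.15308258]
```

View pics/w1.png

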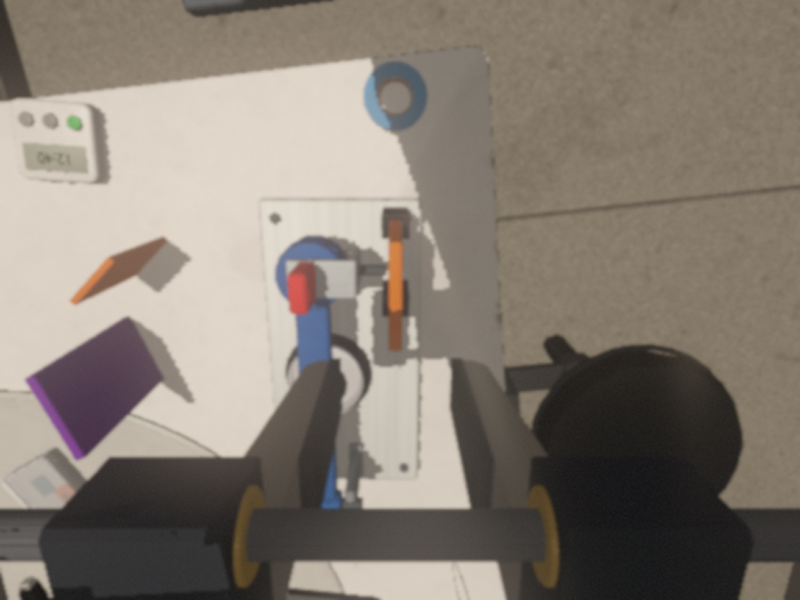

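Run:
```python
from h import *
c=dict(np.load("pics/w1.npz"));k=800/512
th=np.radians(-6.2);R=np.array([[np.cos(th),-np.sin(th)],[np.sin(th),np.cos(th)]])
m=mask(c["pixels"],(3,90,40),(18,255,255));b=blob(m)
for x in b[:2]: print(cv2.contourArea(x),cv2.boundingRect(x),np.array(cv2.minAreaRect(x)[0])*k)
big=max(b[:3],key=lambda x:cv2.boundingRect(x)[0]);
o=np.array([.6236,.1130])
for n,x,y,z in [("pnear",-.123,.058,.143),("pfar",-.057,.058,.143),("pnearbot",-.123,.058,.07),("tabtop",-.09,0,.136),("c",-.135,-.051,.018),("c",-.135,.079,.018),("c",.125,.079,.018)]:
    q=R@[x,y]+o;print(n,proj(c,[*q,z])*k)
pts=big.reshape(-1,2)
for r in range(pts[:,1].min(),pts[:,1].max()+1,6):
    xs=np.where(m[r,235:275])[0]+235;print(r,xs.min(),xs.max(),len(xs),c["pixels"][r,int(xs.mean())])
k=(512/800)
print([onz(c,np.array(p)*k,.018)[:2].round(4).tolist() for p in [(262,199),(418,199),(418,478)]])
mr=mask(c["pixels"],(0,120,60),(4,255,255));print([(cv2.contourArea(x),cv2.boundingRect(x)) for x in blob(mr)[:2]])
```

```text
676.0 (247, 141, 12, 83) [394.53125 284.375  ]
614.0 (46, 154, 58, 40) [114.84476328 268.05753708]
pnear [388.12977207 241.51316172]
pfar [388.63930182 351.23961269]
pnearbot [389.52875683 223.03198298]
tabtop [290.36608741 294.87212154]
c [251.70118636 198.48306026]
c [416.85790725 198.39401268]
c [413.56347343 480.6798824 ]Traceback (most recent call last):
  File "<stdin>", line 12, in <module>
    return umr_minimum(a, axis, None, out, keepdims, initial, where)
ValueError: zero-size array to reduction operation minimum which has no identity
```

Run:
```python
from h import *
c=dict(np.load("pics/w1.npz"))
m=mask(c["pixels"],(3,90,40),(18,255,255))
for r in range(140,228,4):
    xs=np.where(m[r,235:275])[0]+235
    if len(xs): print(r,xs.min(),xs.max(),c["pixels"][r,int(xs.mean())])
k=(512/800)
print([onz(c,np.array(p)*k,.018)[:2].round(4).tolist() for p in [(262,199),(418,199),(418,478)]])
for p in [(252.8,165),(252.8,190),(252.8,223.5)]:print(onz(c,p,.143))
mr=cv2.bitwise_or(mask(c["pixels"],(0,150,60),(3,255,255)),mask(c["pixels"],(172,120,60),(180,255,255)))
for x in blob(mr)[:2]: print(cv2.contourArea(x),cv2.boundingRect(x),cv2.boxPoints(cv2.minAreaRect(x)).tolist())
```

```text
144 249 256 [ 71  94 138]
148 249 256 [ 68  92 136]
152 249 256 [ 66  90 136]
156 249 257 [ 70 127 205]
160 249 257 [ 72 131 209]
164 249 257 [ 68 129 209]
168 248 257 [ 69 129 209]
172 248 257 [ 66 128 209]
176 249 257 [ 65 127 207]
180 248 258 [ 65 127 207]
184 247 258 [ 64 127 208]
188 247 258 [ 61 125 207]
192 247 258 [ 64 126 207]
196 248 258 [ 62 124 205]
200 248 257 [ 58  84 135]
204 249 256 [ 58  81 125]
208 249 256 [ 55  79 125]
212 249 256 [ 56  79 125]
216 249 256 [ 59  82 125]
220 249 256 [ 58  81 125]
[[0.4852, 0.0849], [0.4985, 0.207], [0.7539, 0.1824]]
[0.51721458 0.18675282 0.143     ]
[0.54002813 0.18425908 0.143     ]
[0.57232063 0.1807292  0.143     ]
168.5 (185, 176, 12, 25) [[183.36923217773438, 176.953857421875], [193.21539306640625, 175.72308349609375], [196.20001220703125, 199.60000610351562], [186.35385131835938, 200.83078002929688]]
```

The wrist view gives the pane top at (0.540, 0.184) with yaw -6.2°. That matches the scene camera to 2 mm and is directly under the TCP. Descending and gripping.

Request:
play_rows(targets=[[0,0,20,0,40],[0,0,28,0,40],[0,0,28,0,40],[0,0,28,0,40],[0,0,24,0,40],[0,0,14,0,40],[0,0,0,0,40],[0,0,0,0,0],[0,0,0,0,0],[0,0,0,0,0]], squeeze=20)

```text
time_s: 3.2
eef_pos: [0.5414, 0.1833, 0.1139]
tool_rot: [0.054, 0.999, 0.001, 0.001]
wrist_force: [0.6, -0.3, -0.2]
opening: 0.197
grip_force: 0.0
```

Request:
play_rows(targets=[[0,0,0,0,0],[0,0,0,0,0],[0,0,0,0,0],[0,0,-5,0,0],[0,0,-10,0,0],[0,0,-20,0,0],[0,0,-25,0,0],[0,0,-30,0,0],[0,0,-35,0,0],[0,0,-35,0,0]])

```text
time_s: 4.2
eef_pos: [0.5401, 0.1827, 0.2743]
tool_rot: [0.054, 0.999, -0.0, -0.0]
wrist_force: [0.4, 0.4, -0.6]
opening: 0.084
grip_force: 20.0
```

Request:
play_rows(targets=[[0,-20,0,0,0],[-1,-35,0,0,0],[-1,-45,0,0,0],[-2,-48,0,0,0],[-2,-48,0,0,0],[-2,-48,0,0,0],[-2,-45,0,0,0],[-2,-35,0,0.06,0],[0,-16,0,0.09,0],[0,0,0,0.086,0]])

```text
time_s: 5.2
eef_pos: [0.5138, -0.1598, 0.2732]
tool_rot: [0.176, 0.984, -0.0, 0.0]
wrist_force: [-0.3, 0.3, -0.4]
opening: 0.086
grip_force: 20.0
```

Request:
play_rows(targets=[[0,0,0,0,0],[0,0,0,0,0],[0,0,0,0,0],[0,0,0,0,0],[0,0,0,0,0],[0,0,0,0,0],[0,0,0,0,0],[0,0,0,0,0],[0,0,0,0,0],[0,0,0,0,0]])

```text
time_s: 6.2
eef_pos: [0.5149, -0.1562, 0.2726]
tool_rot: [0.171, 0.985, 0.0, -0.0]
wrist_force: [0.4, 0.6, -0.6]
opening: 0.081
grip_force: 20.0
```

Run:
```python
from cell import arm
from h import *
c=arm.capture("wrist");np.savez("pics/w2.npz",**c)
cv2.imwrite("pics/w2.png",cv2.resize(c["pixels"],(800,600),interpolation=cv2.INTER_CUBIC))
s=arm.read_state();print(s["eef_pos"],s["tool_rot"],s["wrist_force"])
```

```text
[ 0.51491715 -0.15618615  0.27259867] [1.71080273e-01 9.85257093e-01 1.38374371e-06 2.01160391e-05] [ 0.03896573 -0.12123372 -0.68034075]
```

View pics/w2.png

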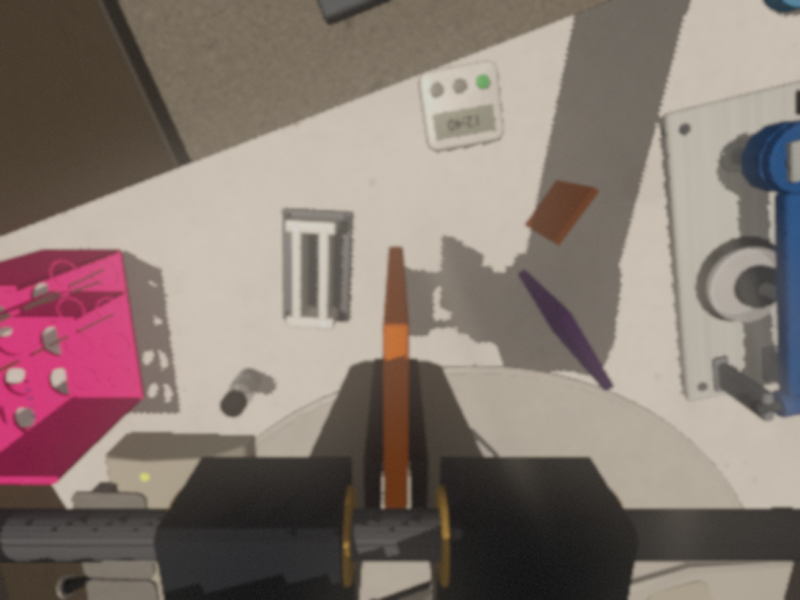

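The stand's white block spans about (286,222)-(335,327), with its slot at about (317,275). It looks parallel to the held pane, whose near edge runs (396,248)-(396,323). Measuring the offsets.

Run:
```python
from h import *
from scipy.spatial.transform import Rotation as Ro
c=dict(np.load("pics/w2.npz"))
P=np.array([0.51491715,-0.15618615,0.27259867]);q=Ro.from_quat([.17108,.98526,0,0]).as_matrix()
g=cv2.cvtColor(c["pixels"],cv2.COLOR_BGR2GRAY)
r=g[130:215,175:232]
for row in (144,150,160,170,180,190,200,205): print(row,g[row,180:228:1].tolist())
print("col203",g[132:214,203].tolist());print("col187",g[132:214,188].tolist());print("col210",g[132:214,210].tolist())
m=mask(c["pixels"],(3,90,40),(18,255,255))
for rr in (158,160,164,175,190,204,206,208,212,220): 
    xs=np.where(m[rr,240:270])[0]+240
    if len(xs):print(rr,xs.min(),xs.max(),g[rr,int(xs.mean())])
for z,d in((.178,-.033),(.303,-.033)):
    # near edge is toward robot: tool +x
    for sg in (1,): w=P+q[:,0]*.033*sg; w[2]=z; print("pred near edge px",proj(c,w))
```

```text
144 [170, 156, 169, 190, 202, 207, 207, 207, 207, 206, 206, 207, 208, 208, 207, 208, 208, 208, 208, 208, 207, 207, 207, 206, 207, 206, 205, 203, 204, 204, 203, 202, 199, 185, 157, 127, 109, 100, 94, 91, 90, 91, 96, 101, 108, 131, 165, 185]
150 [169, 146, 137, 137, 138, 146, 166, 189, 201, 203, 200, 188, 165, 139, 124, 121, 117, 114, 112, 113, 114, 118, 128, 150, 177, 195, 203, 203, 198, 187, 169, 154, 146, 137, 117, 99, 89, 91, 97, 107, 116, 119, 122, 121, 128, 154, 179, 190]
160 [168, 147, 134, 134, 134, 139, 159, 183, 199, 203, 199, 186, 161, 131, 114, 109, 104, 99, 92, 90, 90, 94, 113, 141, 176, 196, 202, 202, 196, 180, 152, 121, 107, 98, 90, 87, 87, 92, 102, 116, 125, 128, 125, 118, 119, 144, 172, 188]
170 [170, 148, 135, 131, 131, 137, 155, 182, 197, 202, 198, 186, 161, 130, 113, 108, 103, 97, 90, 88, 89, 91, 104, 136, 172, 194, 201, 200, 192, 176, 146, 118, 104, 94, 89, 88, 86, 92, 106, 119, 125, 125, 121, 117, 128, 157, 181, 189]
180 [169, 146, 132, 128, 130, 135, 154, 180, 196, 201, 198, 185, 158, 129, 112, 107, 102, 95, 91, 89, 89, 92, 106, 138, 173, 194, 201, 199, 189, 169,
[... 1589 characters left out ...]
9, 203, 203, 202, 200, 196, 191, 192, 195, 194, 195]
col210 [194, 182, 155, 132, 130, 133, 130, 126, 126, 140, 168, 192, 203, 206, 205, 204, 199, 187, 169, 156, 149, 151, 153, 153, 153, 152, 152, 152, 152, 151, 151, 150, 151, 148, 149, 148, 147, 147, 146, 146, 146, 145, 145, 143, 142, 142, 142, 140, 140, 138, 138, 136, 134, 135, 135, 133, 133, 132, 130, 130, 128, 128, 125, 123, 125, 125, 127, 128, 129, 129, 136, 155, 182, 197, 201, 202, 199, 195, 189, 190, 191, 193]
160 250 256 95
164 249 256 92
175 249 258 92
190 247 259 89
204 246 260 88
206 246 260 96
208 245 261 120
212 245 261 132
220 245 260 131
pred near edge px [251.96432098 157.78109029]
pred near edge px [251.14045088 208.8613563 ]
```

Run:
```python
from h import *
from scipy.spatial.transform import Rotation as Ro
c=dict(np.load("pics/w2.npz"))
P=np.array([0.51491715,-0.15618615,0.27259867]);q=Ro.from_quat([.17108,.98526,0,0]).as_matrix()
g=cv2.cvtColor(c["pixels"],cv2.COLOR_BGR2GRAY)
print("col198",g[136:215,196:200].mean(1).round().tolist())
for row in range(152,200,6):
    x=g[row].astype(float); l=np.interp(-150,-x[189:196],np.arange(189,196)); r=np.interp(150,x[201:206],np.arange(201,206))
    w=onz(c,((l+r)/2,row),.041); print(row,l.round(2),r.round(2),w.round(4),(q.T@(w-P)).round(4), np.linalg.norm(onz(c,(l,row),.041)-onz(c,(r,row),.041)).round(4))
for a in [(198,148.7),(198,203)]: w=onz(c,a,.041);print(a,w,q.T@(w-P))
for a,z in [((253,158.8),.178),((253.2,206.8),.303)]: w=onz(c,a,z);print("pane",(q.T@(w-P)).round(4))
T=dict(np.load("pics/top0.npz"))
for a in [(0.507,-.229,.041)]: print("top mid in tool",q.T@(np.array(a)-P))
```

```text
col198 [134.0, 133.0, 129.0, 126.0, 131.0, 154.0, 185.0, 203.0, 208.0, 207.0, 204.0, 199.0, 182.0, 150.0, 114.0, 100.0, 96.0, 96.0, 96.0, 96.0, 96.0, 96.0, 96.0, 96.0, 96.0, 96.0, 95.0, 96.0, 96.0, 96.0, 96.0, 95.0, 95.0, 95.0, 94.0, 94.0, 94.0, 93.0, 94.0, 94.0, 94.0, 94.0, 94.0, 94.0, 94.0, 94.0, 94.0, 94.0, 94.0, 94.0, 94.0, 94.0, 93.0, 94.0, 93.0, 93.0, 93.0, 94.0, 94.0, 101.0, 108.0, 114.0, 116.0, 119.0, 121.0, 126.0, 145.0, 176.0, 196.0, 202.0, 202.0, 201.0, 197.0, 191.0, 192.0, 194.0, 195.0, 195.0, 195.0]
152 192.41 203.33 [ 0.4784 -0.215   0.041 ] [ 0.0146 -0.0676  0.2316] 0.0136
158 192.18 203.31 [ 0.4853 -0.218   0.041 ] [ 0.007  -0.0682  0.2316] 0.0139
164 192.4 203.29 [ 0.4924 -0.2208  0.041 ] [-0.0006 -0.0684  0.2316] 0.0137
170 192.35 203.39 [ 0.4996 -0.2237  0.041 ] [-0.0083 -0.0688  0.2316] 0.0139
176 192.3 203.39 [ 0.5067 -0.2268  0.041 ] [-0.0161 -0.0692  0.2316] 0.0141
182 192.34 203.31 [ 0.514  -0.2298  0.041 ] [-0.024  -0.0696  0.2316] 0.014
188 192.18 203.27 [ 0.5213 -0.233   0.041 ] [-0.032  -0.0702  0.2316] 0.0142
194 192.33 203.16 [ 0.5288 -0.2361  0.041 ] [-0.04   -0.0705  0.2316] 0.014
(198, 148.7) [ 0.47466638 -0.21323058  0.041     ] [ 0.01866412 -0.06727437  0.23159867]
(198, 203) [ 0.54024452 -0.24048206  0.041     ] [-0.05226219 -0.0708233   0.23159867]
pane [0.0322 0.0009 0.0946]
pane [ 0.034   0.0009 -0.0304]
top mid in tool [-0.01709291 -0.07122058  0.23159867]
```

Slot measured 70.9 × 14 mm. In the tool frame it lies 17 mm along -x and 70 mm along -y of the pane, turned by 0.05 rad. The top view agrees within 2 mm. Moving over it and entering 5 mm to feel.

Request:
play_rows(targets=[[-4,-16,0,0,0],[-6,-25,0,0,0],[-5,-19,0,0,0],[-2,-10,0,0,0],[0,0,0,0.048,0],[0,0,20,0,0],[0,0,30,0,0],[0,0,35,0,0],[0,0,30,0,0],[0,0,13,0,0]])

```text
time_s: 7.25
eef_pos: [0.5059, -0.2265, 0.1419]
tool_rot: [0.194, 0.981, 0.0, -0.002]
wrist_force: [-0.1, -0.0, -1.5]
opening: 0.09
grip_force: 20.0
```

Request:
play_rows(targets=[[0,0,0,0,0],[0,0,0,0,0],[0,0,2,0,0],[0,0,2,0,0],[0,0,2,0,0],[0,0,2,0,0],[0,0,2,0,0],[0,0,2,0,0],[0,0,2,0,0],[0,0,0,0,0]])

```text
time_s: 8.25
eef_pos: [0.5071, -0.2277, 0.1302]
tool_rot: [0.195, 0.981, 0.0, -0.0]
wrist_force: [-0.3, -0.2, -0.8]
opening: 0.082
grip_force: 20.0
```

No contact force at 5 mm past the mouth, so the pane is in the slot. Continuing down, then releasing.

Request:
play_rows(targets=[[0,0,3,0,0],[0,0,4,0,0],[0,0,5,0,0],[0,0,5,0,0],[0,0,4,0,0],[0,0,3,0,0],[0,0,2,0,0],[0,0,1,0,0],[0,0,0,0,0],[0,0,0,0,0]])

```text
time_s: 9.25
eef_pos: [0.5074, -0.2279, 0.1037]
tool_rot: [0.195, 0.981, -0.0, 0.0]
wrist_force: [0.1, 0.2, -0.1]
opening: 0.087
grip_force: 20.0
```

Request:
play_rows(targets=[[0,0,1,0,0],[0,0,0,0,20],[0,0,0,0,40],[0,0,0,0,40],[0,0,0,0,40],[0,0,-15,0,40],[0,0,-30,0,40],[0,0,-40,0,40],[0,0,-40,0,40],[0,0,-25,0,40]])

```text
time_s: 10.25
eef_pos: [0.5081, -0.2286, 0.2568]
tool_rot: [0.195, 0.981, -0.0, 0.002]
wrist_force: [1.3, -0.6, -0.3]
opening: 0.435
grip_force: 0.0
```

Run:
```python
from cell import arm
from h import *
s=arm.read_state();print(s["eef_pos"],s["tool_rot"])
c=arm.capture("scene");np.savez("pics/s2.npz",**c)
w=arm.capture("wrist")
a=cv2.resize(c["pixels"][140:310,205:395],(400,358),interpolation=cv2.INTER_CUBIC);b=cv2.resize(w["pixels"],(400,300));b=cv2.copyMakeBorder(b,0,58,0,0,0)
cv2.imwrite("pics/p3.png",np.hstack([a,b]))
```

```text
[ 0.5081445  -0.22857543  0.25679945] [ 1.94960035e-01  9.80808457e-01 -1.44799076e-04  2.30947985e-03]
```

View pics/p3.png

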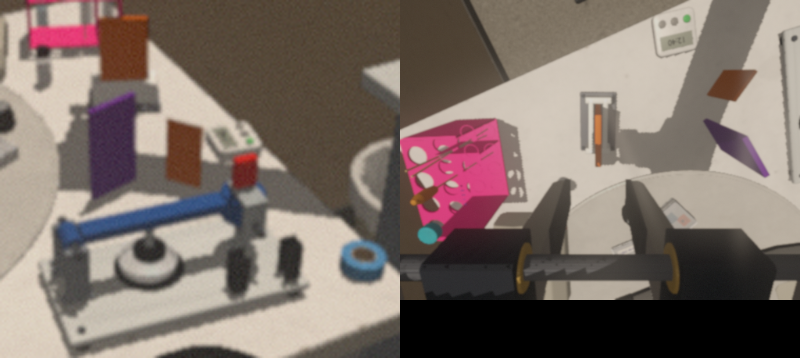

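The scene crop shows the pane standing in the stand at (122,50), with the guides empty at (262,262). The wrist view has it inside the slot at (598,135). Next is the tab, estimated at (0.534, 0.126).

Request:
play_rows(targets=[[7,20,0,0,40],[12,38,0,0,40],[15,45,0,0,40],[16,47,0,0,40],[16,47,0,0,40],[16,47,0,0,40],[14,43,0,0,40],[10,32,0,0,40],[5,18,0,-0.05,40],[0,0,0,-0.08,40]])

```text
time_s: 11.35
eef_pos: [0.533, 0.1288, 0.252]
tool_rot: [0.126, 0.992, -0.0, -0.001]
wrist_force: [0.2, 0.1, -1.0]
opening: 0.437
grip_force: 0.0
```

Request:
play_rows(targets=[[0,0,0,-0.08,40],[0,0,0,-0.074,40],[0,0,10,0,40],[0,0,20,0,40],[0,0,20,0,40],[0,0,10,0,40],[0,0,0,0,40],[0,0,0,0,40],[0,0,0,0,40],[0,0,0,0,40]])

```text
time_s: 12.35
eef_pos: [0.534, 0.1261, 0.1934]
tool_rot: [0.054, 0.999, 0.0, 0.001]
wrist_force: [0.0, -0.2, -0.2]
opening: 0.434
grip_force: 0.0
```

Run:
```python
from cell import arm
from h import *
from scipy.spatial.transform import Rotation as Ro
c=arm.capture("wrist");np.savez("pics/w4.npz",**c)
cv2.imwrite("pics/w4.png",cv2.resize(c["pixels"],(800,600),interpolation=cv2.INTER_CUBIC))
s=arm.read_state();P=s["eef_pos"];q=Ro.from_quat(s["tool_rot"]).as_matrix();print(P,s["tool_rot"],s["wrist_force"])
mr=cv2.bitwise_or(mask(c["pixels"],(0,150,50),(4,255,255)),mask(c["pixels"],(172,120,50),(180,255,255)))
x=blob(mr)[0];print(cv2.boundingRect(x))
for r in range(cv2.boundingRect(x)[1],sum(cv2.boundingRect(x)[1::2]),4):
    k=np.where(mr[r])[0];print(r,k.min(),k.max(),c["pixels"][r,int(k.mean())])
t=np.array([.534,.1256,.136]);print(proj(c,t),(q.T@(t-P)).round(4))
```

```text
[0.5338927  0.12612439 0.19334931] [5.39595062e-02 9.98542853e-01 3.01324076e-04 6.71355734e-04] [ 0.81413766 -0.45620794 -0.41072063]
(245, 195, 15, 13)
195 247 258 [ 70  76 183]
199 246 259 [ 74  82 213]
203 245 259 [ 72  79 212]
207 246 258 [ 65  69 171]
[251.11654547 210.71166981] [-0.0001 -0.0005  0.0573]
```

View pics/w4.png

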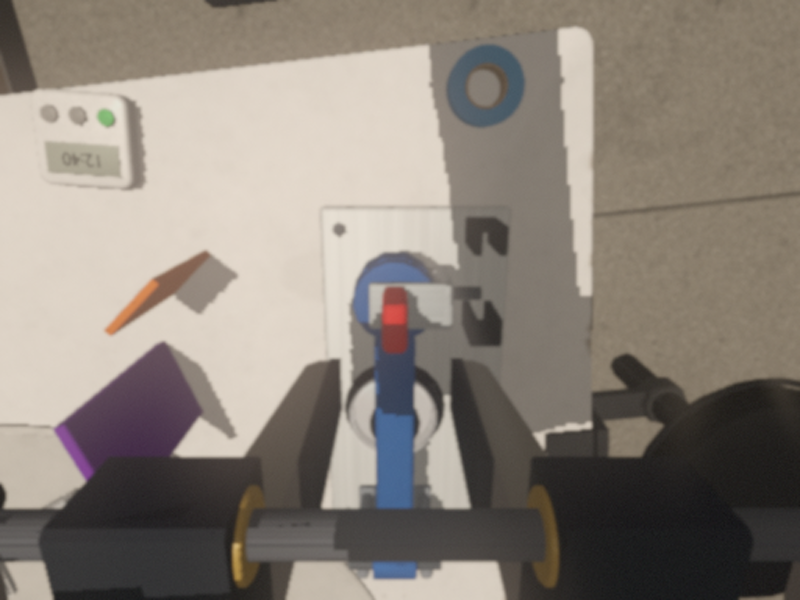

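The red tab's top is centred at (395,330) px, which matches the prediction to about 1 mm and sits under the TCP. The tail pin points at the empty guides. Descending and pinching it.

Request:
play_rows(targets=[[0,0,12,0,40],[0,0,20,0,40],[0,0,22,0,40],[0,0,18,0,40],[0,0,9,0,40],[0,0,3,0,40],[0,0,0,0,20],[0,0,0,0,0],[0,0,0,0,0],[0,0,0,0,0]], squeeze=30)

```text
time_s: 13.4
eef_pos: [0.5339, 0.1258, 0.1093]
tool_rot: [0.054, 0.999, -0.0, 0.001]
wrist_force: [-1.0, -3.1, 3.2]
opening: 0.127
grip_force: 30.0
```

Request:
play_rows(targets=[[0,0,0,0,0],[0,0,0,0,0],[0,0,0,0,0],[0,0,0,0,0],[0,2,0,0,0],[0,2,0,0,0],[0,2,0,0,0],[0,0,0,0,0],[0,0,0,0,0],[0,0,0,0,0]])

```text
time_s: 14.4
eef_pos: [0.5344, 0.1305, 0.1091]
tool_rot: [0.054, 0.999, -0.001, 0.0]
wrist_force: [-1.6, -4.6, 6.7]
opening: 0.125
grip_force: 30.0
```

Request:
play_rows(targets=[[0,2,0,0,0],[0,2,0,0,0],[0,2,0,0,0],[0,2,0,0,0],[0,0,0,0,0],[0,0,0,0,0],[0,0,0,0,0],[0,0,0,0,0],[0,0,0,0,0],[0,0,0,0,0]])

```text
time_s: 15.4
eef_pos: [0.5351, 0.1375, 0.1091]
tool_rot: [0.055, 0.998, -0.001, 0.0]
wrist_force: [-1.8, -6.8, 7.4]
opening: 0.122
grip_force: 30.0
```

Run:
```python
from cell import arm
from h import *
s=arm.read_state();print(s["eef_pos"],s["wrist_force"])
a=arm.capture("wrist")["pixels"];c=arm.capture("scene")["pixels"]
a=cv2.resize(a,(400,300),interpolation=cv2.INTER_CUBIC);b=cv2.resize(c[195:310,300:395],(400,484),interpolation=cv2.INTER_CUBIC)
cv2.imwrite("pics/p5.png",np.hstack([cv2.copyMakeBorder(a,0,184,0,0,0),b]))
```

```text
[0.53511816 0.13748817 0.10913384] [-1.82608986 -6.79904005  7.42750411]
```

View pics/p5.png

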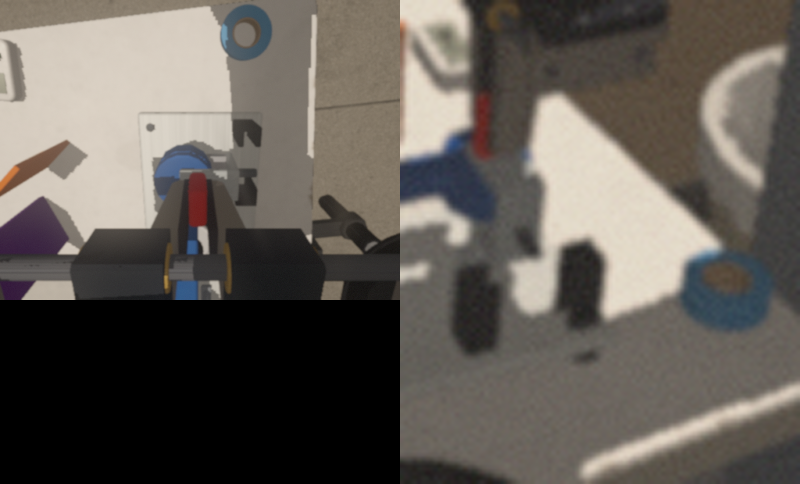

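The tab is in the fingers and the latch is pulled about 11.5 mm: a 6.8 N spring force fits that travel, and the arm is still down. Lifting along the hinge arc.

Request:
play_rows(targets=[[-1.5,0,-5.5,0,0],[-1.6,0,-5.7,0,0],[-1.8,0,-5.6,0,0],[-1.9,0,-5.5,0,0],[-2.1,0,-5.5,0,0],[-2.2,0,-5.4,0,0],[0,0,0,0,0],[0,0,0,0,0],[0,0,0,0,0],[0,0,0,0,0]])

```text
time_s: 16.5
eef_pos: [0.5437, 0.1358, 0.1402]
tool_rot: [0.055, 0.998, -0.002, -0.003]
wrist_force: [-3.6, -7.0, -2.1]
opening: 0.124
grip_force: 30.0
```

Request:
play_rows(targets=[[-2.4,0,-5.4,0,0],[-2.5,0,-5.3,0,0],[-2.8,0,-5.2,0,0],[-2.8,0,-5.1,0,0],[-3.1,0,-5,0,0],[-3.1,0,-5,0,0],[-3.3,0,-4.8,0,0],[0,0,0,0,0],[0,0,0,0,0],[0,0,0,0,0]])

```text
time_s: 17.5
eef_pos: [0.5625, 0.1339, 0.1758]
tool_rot: [0.055, 0.998, -0.002, -0.004]
wrist_force: [-5.5, -6.0, -0.1]
opening: 0.128
grip_force: 30.0
```

Run:
```python
from cell import arm
from h import *
s=arm.read_state();print(s["eef_pos"],s["wrist_force"],s["grip_force"],s["opening"])
c=arm.capture("scene")["pixels"]
cv2.imwrite("pics/p6.png",cv2.resize(c[140:310,205:395],(670,600),interpolation=cv2.INTER_CUBIC))
```

```text
[0.56250314 0.13386046 0.17576269] [-5.5393918  -6.03079573 -0.07579843] 30.000086724758148 0.12755717034396238
```

View pics/p6.png

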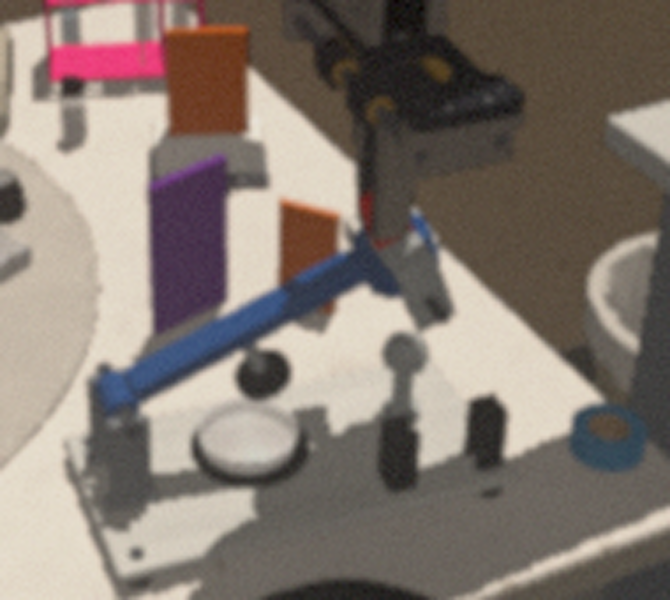

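The arm is raised, with the head clear of the ball (405,350 px in the crop) and the tab still in the fingers. I'll settle one second and check the arm angle numerically from the blue bar.

Request:
play_rows(targets=[[0,0,0,0,0],[0,0,0,0,0],[0,0,0,0,0],[0,0,0,0,0],[0,0,0,0,0],[0,0,0,0,0],[0,0,0,0,0],[0,0,0,0,0],[0,0,0,0,0],[0,0,0,0,0]])

```text
time_s: 18.55
eef_pos: [0.5625, 0.1339, 0.1757]
tool_rot: [0.055, 0.998, -0.002, -0.004]
wrist_force: [-6.1, -6.1, 0.5]
opening: 0.127
grip_force: 30.0
```

Run:
```python
from cell import arm
from h import *
S0=dict(np.load("pics/s2.npz"));S1=arm.capture("scene")
th=np.radians(-6.2);n=np.array([-np.sin(th),np.cos(th),0]);ex=np.array([np.cos(th),np.sin(th),0]);t=np.array([.534,.1256,.126])
for S in(S0,S1):
    m=mask(S["pixels"],(108,110,40),(125,255,255));m[:,:228]=0;m[:,305:]=0;m[:200]=0;m[300:]=0
    x=blob(m)[0].reshape(-1,2); bl=[]
    for col in range(242,298,5):
        r=np.where(m[:,col])[0]
        if len(r)<3: continue
        o,d=ray(S,(col,r.mean()));w=o+d*(n@(t-o))/(n@d);bl.append([ex@(w-t)-.09,w[2]])
    bl=np.array(bl);print(np.polyfit(bl[:,0],bl[:,1],1),np.arctan(np.polyfit(bl[:,0],bl[:,1],1)[0]),len(bl))
print({k:arm.read_state()[k] for k in("eef_pos","wrist_force","grip_force","opening","time_s")})
```

```text
[-0.01476478  0.08848874] -0.01476370399342077 12
[-0.43362795  0.13067321] -0.40915584069814376 10
{'eef_pos': array([0.56249358, 0.13388107, 0.1757535 ]), 'wrist_force': array([-5.76716292, -6.30745947, -0.23164012]), 'grip_force': 29.999971389770508, 'opening': 0.13143954340049147, 'time_s': 18.6}
```

The arm angle changed by about 0.39 rad, so the coupler is about 7 cm above the ball. The pose is steady, so I'm handing in.

```bash
python3 -c "
from cell import arm
print(arm.hand_in())"
```

```text
the job is handed in; nothing more can be done
None
```

I handed the job in at about 18.6 s: the orange pane stands released in the white stand's slot, the latch was pulled about 11.5 mm with the arm still down, and the blue arm is held still by its tab with the coupler about 7 cm above the ball.

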